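Seat the router plate's insert ring and clip it

TASK

Push the orange insert ring across the metal router plate with your fingertips until it drops flush into the round recess, then push the little clip round by its red post, all the way to its stop, so that it lies over the ring's edge. Slide the ring along the plate: do not pick it up. Leave the black ring and everything else on the bench where it is, and move clear when done.

Things in the scene. Friction and masses are not known exactly. Their poses are not given: they have to be found in the camera images.
- plate: Router plate, bright aluminium, 236 mm (its x) by 306 mm (its y), fixed on a plywood cradle; it does not move when pushed. Its flat top is 56 mm above the bench. Origin at the centre of the underside, on the bench; z up. The round recess is in the middle of the top, and the clip is on the +x side of the recess.
- recess (a point): Centre of the recess's mouth, level with the plate's top, axes as the plate's. The recess is 73 mm across and 8 mm deep, chamfered 1 mm at the mouth, with a flat ledge at the bottom round a 28 mm through hole. A ring pushed towards it tips in when its centre is about 10 mm short of the recess's centre, and drops flat when pushed on.
- ring: The loose orange insert ring to be seated: flat, 70 mm outside diameter, 25 mm bore, 8 mm thick, about 70 g. Origin at the centre of its underside, z up. It starts flat on the plate's top (origin 56 mm above the bench) on the plate's +y or -y side. Seated, its top is flush with the plate and its origin 8 mm below the recess's mouth.
- clip (a joint): Angle (rad) of the clip, a flat yellow arm 12 mm wide, 2 to 6 mm above the plate's top, 42 mm long from its upright pivot. At 0 it points 60 degrees from the plate's +x towards its +y; growing values turn it anticlockwise from above; at 2.094 it meets its stop, pointing along the plate's -x over the ring's edge. Starts at 0 to 0.5, stays where left (1 N at the post turns it), needs a flush ring.
- clip_pivot (a point): The clip's pivot on the plate's top, 62 mm from the recess's centre along the plate's +x; a steel screw head 14 mm across and 9 mm high.
- clip_post (a point): Centre of the top of the clip's red post, an upright round pin 10 mm in diameter, 34 mm from the pivot along the arm; its top is 26 mm above the plate's top and it rises from the arm at 6 mm.
- spare: Bystander: black ring, 70 mm outside diameter, 44 mm bore, 8 mm thick, flat on the plate on the side of the recess opposite the orange ring. Origin at the centre of its underside. Not to be moved.
- nut: Bystander: brass collet nut, 26 mm across, 22 mm high, standing near a far corner of the plate (+x, +y). Origin under its centre.
- bit: Bystander: router bit standing on its cutter near the other far corner of the plate (+x, -y), 28 mm across, 52 mm high. Origin under its centre.
- glue: Bystander: yellow glue bottle, 66 mm across, 190 mm high, on the bench to the robot's left. Origin under its centre.
- offcut: Bystander: dark wood offcut, 160 x 60 x 35 mm, on the bench to the robot's right. Origin under its centre.
- spanner: Bystander: steel spanner lying on the bench to the robot's left. Origin on its underside near the middle.
- tape: Bystander: yellow tape measure, 70 x 35 x 62 mm, on the bench to the robot's right. Origin under its centre.
Things that resemble listed ones, but are neither listed nor needed, are in the scene too. There is more than one size of the ring; the job needs the largest.

How it is judged:
By the outcome, as a careful person would: the job done as asked, in the order asked, and still so for the second after the job is handed in, with the robot touching nothing.
It also fails if it takes over 56 s, if anything falls off the work surface, if the arm or the gripper's body presses on something with over 40 N, if the wrist force passes 120 N, or if a joint passes its speed limit or range.

ROBOT

A 6-joint arm with a two-finger parallel gripper is mounted at the origin on the work surface. World frame = base frame: x ahead of the robot, y to its left, z up, the work surface at z = 0. Lengths are in m, angles in rad, forces in N, time in s.
With the tool pointing down it reaches from about 0.35 to 0.975 m from the base axis. Payload 4.9 kg.
Tool frame: the origin (TCP) lies between the finger pads; the fingertips stand 22 mm ahead of it and the grasp point (between the pads) lies 3 mm ahead of it; z points along the fingers, y is the line along which they close (so a half turn about z gives the same grasp; the last joint's range is limited). The gripper opens to 85 mm and grips with 20 to 120 N. Pads are 22 mm wide; open, the fingers measure 114 mm over their backs; the gripper's body (76 mm by 85 mm) begins 54 mm behind the grasp point. The pads swing forward as they close: fully open they stand 13 mm farther back than shut.
Start: joints at [-1.36, 0.053, 1.613, -0, 1.476, -0.119], TCP at [0.202, -0.591, 0.253] pointing down, gripper open.
Joint ranges: [-3.01, 3.01], [-1.01, 2.22], [0.06, 2.58], [-1.02, 4.17], [0.09, 2.62], [-3.14, 3.14]. Speed limits (rad/s): [2.57, 2.57, 3.14, 3.14, 3.14, 3.14].

INTERFACE

Orientations are given as a unit quaternion [w, x, y, z].
In Python, from plant import state, grab_frame, get_calibration, job_done, recognise, regions_of gives the robot as it stands.
- The arm moves only by the tool apply_moves, never from a script. Its argument "targets" is a list of rows, each an object with "translation": the shift along the tool's x, y, z normalised to -1 to 1, where 1 is 100 mm, a list of three; "twist": the turn about the tool's z normalised to -1 to 1, where 1 is 0.1 rad; "hand": the opening, from 0 (shut) to 1 (fully open). A call has 1 to 8 rows; each row shifts and turns the commanded pose from where the row before left it, along the tool's axes as they then stand; what a row does not reach is not made up. A row lasts 1/10 s, in which the tool goes at most 50 mm and 8.59 degrees, less where a joint would pass 70% of its speed; a pose out of reach is approached as far as the arm can. A call with a number of a shift or a turn outside -1 to 1 is refused whole. A call with a gripper value outside its range is refused whole. The fingers move at their own pace and stop on an object; the grip force is fixed at half the most. Time passes only in rows, so rows that do not move let the fingers close. It gives the time, the measured TCP pose, the force, the opening and the grip force at its end, in the units of the state.
- state(): the state, without advancing time (a new reading comes with each control period).
- grab_frame(name): name is "scene" or "top" or "wrist"; returns the picture (480x640x3 uint8, red, green, blue); there is no depth.
- get_calibration(name): a dict with "camera_matrix" (3x3 intrinsics, pixels), "D" ([k1, k2, p1, p2, k3] as OpenCV has them; the pictures are not rectified), "pose" (4x4, takes a point from camera to world coordinates). Camera axes: x right, y up, looking along -z (the intrinsics and any distortion apply to the point x, -y, -z); pixel columns grow to the right and rows downward; lengths in m; the calibration is good to about 2 mm. A picture is of the moment at which its call begins: read the wrist's pose just before it. get_calibration takes no time and is no camera call; for the wrist camera it gives the pose at the moment of the call.
- job_done(): hands the job in; it is judged then, once.
Trained networks look in the newest picture that a camera, given by its name, has taken for a name from the list of things; names that differ only in an ending like _2 or _b are one class to them, and where a whole thing is asked for, a point or a joint stands for the part that bears it (a point fixed in the world has none). Each returns a list of dicts, best first, with "score" (0 to 1); they miss things now and then, are a little off and sometimes report something else, mostly with a low value. They report only what shows in the picture. A call takes as long as a camera call. They do not tell look-alikes from the thing itself.
- recognise(camera, query): "point" ([x, y, z] in m, in world coordinates, good to about 4 mm: the middle of the surface that is visible of it).
- regions_of(camera, query): "pixels" (480x640 bool, what is visible of it).
The state is a dict: "time": time; "joint_pos": joint angles; "joint_vel": joint speeds; "joint_efforts": joint torques, N m; "tool_pos": TCP position; "tool_rot": TCP orientation; "contact_force": force on the tool from outside, world axes, zero at the start; "ft_torque": the same for the moment, N m; "gripper_width": opening from 0.0 (shut) to 1.0 (fully open); "grasp_force": force on a finger pad.
Only numpy, scipy, OpenCV 4.12 (cv2) and the standard library are available. Lean on these libraries where they do the work, as an engineer would, in place of code of your own. Each camera call takes 0.05 s, during which the arm holds its last target. There are 200 camera calls.

## Working session

There is one attempt and no reset: what is moved stays moved. The work goes in short steps, Python scripts to look and compute and a tool call to move; the robot and the scene stay as the last step left them, time stands still between calls to the robot, and variables do not carry over. Pictures are saved under pics/ and viewed, at most 10 in all, crops included, and the job is handed in when it is done.

Besides the shell and the picture viewer there is one more tool, called after "Call:" by a JSON object that holds its "name" and its "arguments". apply_moves: Moves the arm, as the interface text tells. Its arguments: {"type":"object","properties":{"targets":{"type":"array"}},"required":["targets"]}

```bash
mkdir -p pics
cat > h.py <<'E'
import numpy as np, cv2
from plant import state, grab_frame, get_calibration, job_done, recognise, regions_of
def ray(cam,px,z):
    c=get_calibration(cam); K=np.array(c["camera_matrix"]);D=np.array(c["D"]);P=np.array(c["pose"])
    u=cv2.undistortPoints(np.array(px,float).reshape(-1,1,2),K,D).reshape(-1,2)
    d=np.c_[u[:,0],-u[:,1],-np.ones(len(u))]@P[:3,:3].T
    o=P[:3,3]; return o+d*((z-o[2])/d[:,2])[:,None]
def proj(cam,pts):
    c=get_calibration(cam); K=np.array(c["camera_matrix"]);D=np.array(c["D"]);P=np.array(c["pose"])
    p=(np.array(pts,float).reshape(-1,3)-P[:3,3])@P[:3,:3]; p=p*[1,-1,-1]
    return cv2.projectPoints(p,np.zeros(3),np.zeros(3),K,D)[0].reshape(-1,2)
def save(im,name): cv2.imwrite("pics/"+name,im[...,::-1])
E
python3 - <<'E'
from h import *
for c in("top","scene"):
    save(grab_frame(c),c+"1.png")
    for q in("plate","ring","clip","clip_post","spare","nut","bit"):
        for r in recognise(c,q)[:3]: 
            p=np.array(r["point"]); print(c,q,round(r["score"],2),p.round(3),proj(c,p).round(0))
s=state();print(s["time"],s["tool_pos"],s["tool_rot"],s["gripper_width"])
E
```

```text
top ring 0.77 [0.483 0.085 0.066] [[279. 258.]]
top ring 0.69 [0.35  0.198 0.006] [[231. 317.]]
top ring 0.6 [0.525 0.231 0.003] [[217. 241.]]
top clip 0.57 [0.602 0.023 0.061] [[307. 204.]]
top clip 0.52 [ 0.636 -0.408  0.056] [[499. 188.]]
top clip_post 0.5 [0.605 0.024 0.062] [[306. 203.]]
top spare 0.88 [ 0.533 -0.105  0.066] [[365. 234.]]
top nut 0.53 [0.61  0.132 0.076] [[257. 200.]]
top bit 0.66 [ 0.664 -0.106  0.075] [[365. 175.]]
scene plate 0.59 [ 0.569 -0.04   0.058] [[314. 259.]]
scene plate 0.59 [0.582 0.441 0.095] [[399. 152.]]
scene ring 0.6 [0.485 0.086 0.068] [[313. 216.]]
scene ring 0.6 [0.529 0.232 0.006] [[351. 206.]]
scene ring 0.49 [0.352 0.188 0.002] [[295. 193.]]
scene clip_post 0.62 [0.606 0.027 0.062] [[339. 247.]]
scene spare 0.81 [ 0.541 -0.111  0.062] [[291. 271.]]
scene nut 0.31 [ 0.471 -0.446  0.033] [[191. 358.]]
scene bit 0.65 [ 0.669 -0.117  0.072] [[331. 292.]]
0.8 [ 0.20239531 -0.59130275  0.25333815] [1.51685959e-05 9.86436194e-01 1.64145165e-01 2.30665537e-07] 1.0021232577044161
```

```bash
python3 -c "
import cv2;a=cv2.imread('pics/top1.png');b=cv2.imread('pics/scene1.png');print(a.shape)"
```

```text
(480, 640, 3)
```

View pics/top1.png

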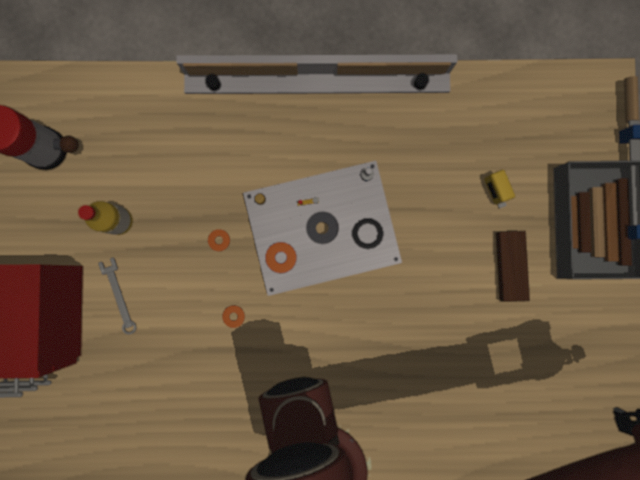

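View pics/scene1.png

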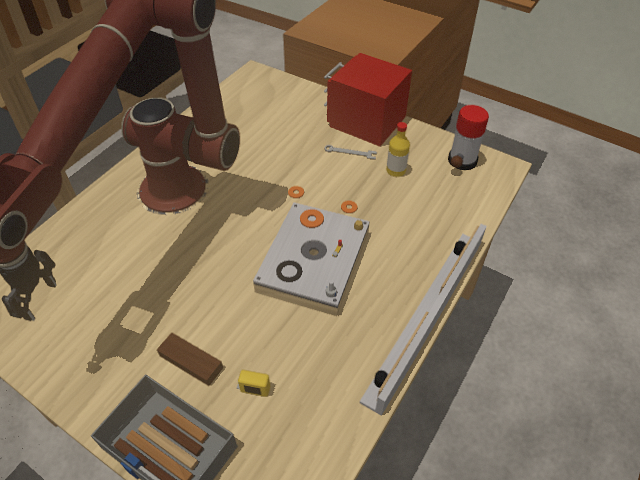

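The top view shows three orange rings at (281,257) on the plate, and (219,240) and (233,316) on the bench. The plate one is the largest and lies on the plate's +y side, so it fits the description. The recess is at about (322,228), the clip at (307,202), the black ring at (367,233), the nut at (260,199) and the bit at (366,174). Next I'll confirm in a crop and refine the poses.

Run:
```python
from h import *
im=grab_frame("top")
def fit(cam,q,z,im):
    for r in regions_of(cam,q)[:4]:
        m=r["pixels"].astype(np.uint8); c=max(cv2.findContours(m,cv2.RETR_EXTERNAL,cv2.CHAIN_APPROX_NONE)[0],key=len)
        w=ray(cam,c.reshape(-1,2),z)[:,:2].astype(np.float32)
        (x,y),rad=cv2.minEnclosingCircle(w); 
        if len(w)>5: e=cv2.fitEllipse(w*1000); print(q,round(r["score"],2),m.sum(),np.round(e[0],1),np.round(e[1],1))
fit("top","ring",.064,im); fit("top","spare",.064,im)
R=regions_of("top","plate")
for r in R[:2]:
    m=r["pixels"].astype(np.uint8); c=max(cv2.findContours(m,cv2.RETR_EXTERNAL,cv2.CHAIN_APPROX_NONE)[0],key=cv2.contourArea)
    w=ray("top",c.reshape(-1,2),.056)[:,:2].astype(np.float32)*1000
    print("plate",round(r["score"],2),m.sum(),cv2.minAreaRect(w))
# recess: dark grey disc near (322,228)
g=cv2.cvtColor(im,cv2.COLOR_RGB2GRAY)
# plate by brightness
hsv=cv2.cvtColor(im,cv2.COLOR_RGB2HSV)
m=((hsv[...,1]<40)&(hsv[...,2]>110)).astype(np.uint8); m[:150]=0;m[310:]=0;m[:,:235]=0;m[:,410:]=0
c=max(cv2.findContours(cv2.morphologyEx(m,cv2.MORPH_OPEN,np.ones((3,3))),cv2.RETR_EXTERNAL,cv2.CHAIN_APPROX_NONE)[0],key=cv2.contourArea)
print("bright plate",cv2.minAreaRect(ray("top",cv2.convexHull(c).reshape(-1,2),.056)[:,:2].astype(np.float32)*1000))
m=np.zeros_like(g); m[205:250,300:343]=(g[205:250,300:343]<115)
n,l,st,ce=cv2.connectedComponentsWithStats(m); k=l[222,322] or l[228,310]
c=max(cv2.findContours((l==k).astype(np.uint8),cv2.RETR_EXTERNAL,cv2.CHAIN_APPROX_NONE)[0],key=len)
print("recess",cv2.fitEllipse(ray("top",c.reshape(-1,2),.056)[:,:2].astype(np.float32)*1000))
print("thr",g[228,300:345],)
cr=im[150:330,200:420]; save(cv2.resize(cr,None,fx=3.3,fy=3.3,interpolation=cv2.INTER_CUBIC),"crop1.png")
```

```text
ring 0.91 649 [483.2  81.3] [64.8 67.5]
ring 0.91 350 [355.8 185.1] [45.9 46.8]
ring 0.65 360 [523.6 218.2] [47.1 48.4]
spare 0.72 498 [ 535.7 -110.7] [67.2 68.4]
plate 0.77 13331 ((551.8828735351562, -10.109420776367188), (241.97268676757812, 310.97314453125), 13.319035530090332)
bright plate ((550.302978515625, -10.124786376953125), (234.75869750976562, 305.7281494140625), 13.347858428955078)
recess ((550.5139770507812, -10.518280982971191), (72.59100341796875, 73.57487487792969), 111.6529541015625)
thr [136 136 137 140 138 123  90  64  56  58  58  59  58  58  61  73  99 112
 117 115 115 115 115 108  87  66  62  62  61  57  60  58  59  58  58  58
  58  57  85 121 138 139 137 139 137]
```

View pics/crop1.png

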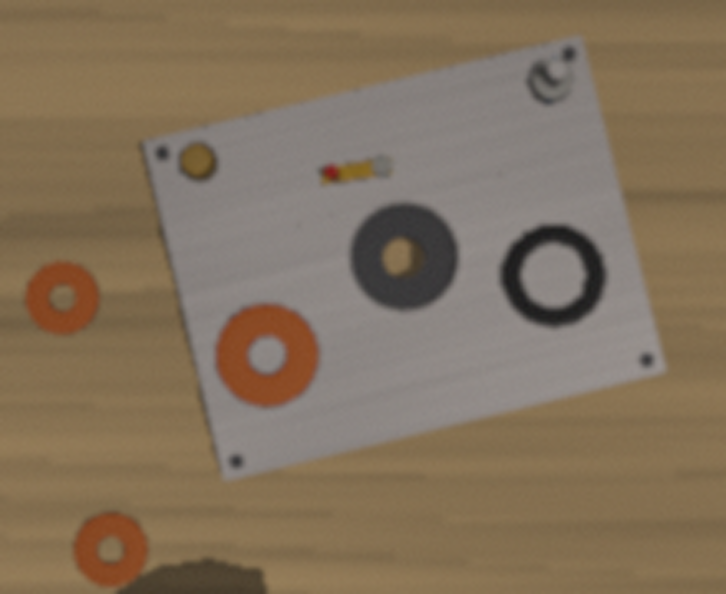

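The crop confirms it: the plate ring has an outside diameter of about 70 mm, while the bench rings are about 47 mm. The recess is at (0.5505, -0.0105), the plate yaw is 13.35° and the ring is at (0.483, 0.081).

I'll push with both half-open fingertips behind the ring, so it nests between them.

```bash
cat >> h.py <<'E'
def yaw():
    w,x,y,z=state()["tool_rot"]; return 2*np.arctan2(y,x)
def plan(tgt,yw,n,p=None,y0=None):
    """rows to reach tgt,yw in n equal world steps (tool down)"""
    p=np.array(state()["tool_pos"]) if p is None else np.array(p); y0=yaw() if y0 is None else y0
    d=(np.array(tgt)-p)/n; t=-((yw-y0+np.pi)%(2*np.pi)-np.pi)/n
    for i in range(n):
        a=y0-t*i; x=np.array([np.cos(a),np.sin(a),0]); y=np.array([np.sin(a),-np.cos(a),0])
        print(np.round([d@x*10,d@y*10,-d[2]*10],3),"twist",round(t*10,3))
REC=np.array([.5505,-.0105]); YAW=np.radians(13.35)
E
python3 - <<'E'
from h import *
r=np.array([.4832,.0813]); u=REC-r; u/=np.linalg.norm(u); s=r-u*.050
print(u,np.degrees(np.arctan2(u[1],u[0])),s, np.degrees(yaw()))
plan([*s,.17],np.arctan2(-u[1],-u[0]),19)
E
```

```text
[ 0.5912494  -0.80648878] -53.75428049508669 [0.45363753 0.12162444] 18.8947883432946
[ 0.247 -0.312  0.044] twist -0.986
[ 0.276 -0.286  0.044] twist -0.986
[ 0.303 -0.258  0.044] twist -0.986
[ 0.327 -0.227  0.044] twist -0.986
[ 0.348 -0.193  0.044] twist -0.986
[ 0.365 -0.158  0.044] twist -0.986
[ 0.379 -0.122  0.044] twist -0.986
[ 0.389 -0.084  0.044] twist -0.986
[ 0.395 -0.045  0.044] twist -0.986
[ 0.398 -0.006  0.044] twist -0.986
[0.396 0.033 0.044] twist -0.986
[0.391 0.072 0.044] twist -0.986
[0.382 0.11  0.044] twist -0.986
[0.369 0.147 0.044] twist -0.986
[0.353 0.183 0.044] twist -0.986
[0.333 0.217 0.044] twist -0.986
[0.31  0.249 0.044] twist -0.986
[0.284 0.278 0.044] twist -0.986
[0.256 0.305 0.044] twist -0.986
```

Call:
{"name": "apply_moves", "arguments": {"targets": [{"translation": [0.25, -0.31, 0.04], "twist": -0.99, "hand": 0.47}, {"translation": [0.28, -0.29, 0.04], "twist": -0.99, "hand": 0.47}, {"translation": [0.3, -0.26, 0.04], "twist": -0.99, "hand": 0.47}, {"translation": [0.33, -0.23, 0.04], "twist": -0.99, "hand": 0.47}, {"translation": [0.35, -0.19, 0.04], "twist": -0.99, "hand": 0.47}, {"translation": [0.37, -0.16, 0.04], "twist": -0.99, "hand": 0.47}, {"translation": [0.38, -0.12, 0.04], "twist": -0.99, "hand": 0.47}, {"translation": [0.39, -0.08, 0.04], "twist": -0.99, "hand": 0.47}]}}

```text
time: 1.8
tool_pos: [0.3095, -0.2884, 0.2213]
tool_rot: [0.0, 0.846, 0.533, 0.0]
contact_force: [0.5, 0.5, -0.6]
gripper_width: 0.472
grasp_force: 0.0
```

Call:
{"name": "apply_moves", "arguments": {"targets": [{"translation": [0.4, -0.05, 0.04], "twist": -0.99, "hand": 0.47}, {"translation": [0.4, -0.01, 0.04], "twist": -0.99, "hand": 0.47}, {"translation": [0.4, 0.03, 0.04], "twist": -0.99, "hand": 0.47}, {"translation": [0.39, 0.07, 0.04], "twist": -0.99, "hand": 0.47}, {"translation": [0.38, 0.11, 0.04], "twist": -0.99, "hand": 0.47}, {"translation": [0.37, 0.15, 0.04], "twist": -0.99, "hand": 0.47}, {"translation": [0.35, 0.18, 0.04], "twist": -0.99, "hand": 0.47}, {"translation": [0.33, 0.22, 0.04], "twist": -0.99, "hand": 0.47}]}}

```text
time: 2.6
tool_pos: [0.4133, 0.0131, 0.1896]
tool_rot: [0.001, 0.574, 0.819, 0.0]
contact_force: [0.9, -0.7, 0.3]
gripper_width: 0.47
grasp_force: 0.0
```

Call:
{"name": "apply_moves", "arguments": {"targets": [{"translation": [0.31, 0.25, 0.04], "twist": -0.99, "hand": 0.47}, {"translation": [0.28, 0.28, 0.04], "twist": -0.99, "hand": 0.47}, {"translation": [0.26, 0.31, 0.04], "twist": -0.99, "hand": 0.47}, {"translation": [0, 0, 0], "twist": 0, "hand": 0.47}]}}

```text
time: 3.0
tool_pos: [0.4529, 0.1279, 0.1769]
tool_rot: [-0.001, 0.446, 0.895, 0.0]
contact_force: [-1.4, -1.5, 0.3]
gripper_width: 0.47
grasp_force: 0.0
```

Run:
```python
from h import *
s=state();print(s["time"],s["tool_pos"],np.degrees(yaw()),s["gripper_width"],s["joint_pos"])
w=grab_frame("wrist");save(w,"w1.png")
def fit(cam,q,z):
    for r in regions_of(cam,q)[:3]:
        m=r["pixels"].astype(np.uint8); c=max(cv2.findContours(m,cv2.RETR_EXTERNAL,cv2.CHAIN_APPROX_NONE)[0],key=len)
        if len(c)>5: e=cv2.fitEllipse(ray(cam,c.reshape(-1,2),z)[:,:2].astype(np.float32)*1000); print(cam,q,round(r["score"],2),m.sum(),np.round(e[0],1),np.round(e[1],1),c.reshape(-1,2).min(0),c.reshape(-1,2).max(0))
fit("wrist","ring",.064)
P=[[*REC,.056],[.4832,.0813,.064]]; print(proj("wrist",P))
```

```text
3.0 [0.45286442 0.12794719 0.17688852] 127.04774499693204 0.47012895196777194 [ 1.16337398e-01 -2.70848935e-01  2.04079205e+00  1.25180714e-03
  1.37233043e+00 -5.30514964e-01]
wrist ring 0.98 6377 [481.8  82.5] [67.1 71.7] [268 268] [363 360]
wrist ring 0.7 2974 [501.4 218.9] [40.8 40.9] [437 142] [502 207]
wrist ring 0.59 3497 [361.5 192.3] [40.  40.2] [226  30] [295 104]
[[313.47329767 435.60764536]
 [314.46792179 317.9938021 ]]
```

View pics/w1.png

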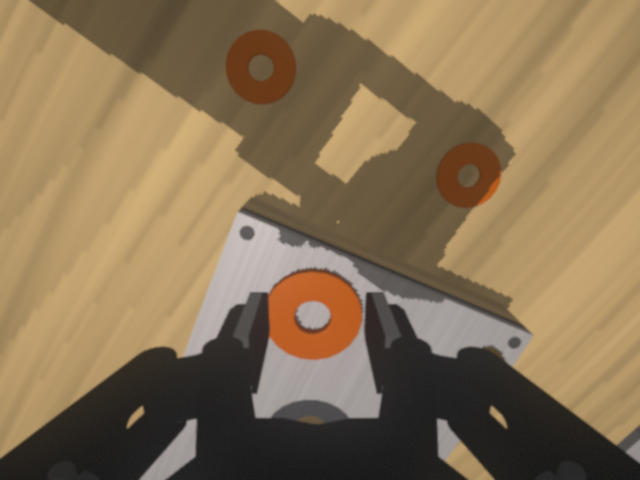

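Wrist picture: the orange ring is at (315,314), with the recess just below it at (310,415) and the two small rings on the bench. The wrist fit puts the ring at (0.482, 0.0825), which agrees with the top camera. I'm going down behind the ring now.

Call:
{"name": "apply_moves", "arguments": {"targets": [{"translation": [0, -0.033, 0.43], "twist": 0.14, "hand": 0.47}, {"translation": [0, 0, 0.43], "twist": 0, "hand": 0.47}, {"translation": [0, 0, 0], "twist": 0, "hand": 0.47}, {"translation": [0, 0, 0], "twist": 0, "hand": 0.47}]}}

```text
time: 3.5
tool_pos: [0.4496, 0.1216, 0.0915]
tool_rot: [-0.0, 0.456, 0.89, -0.0]
contact_force: [1.2, 0.2, -0.1]
gripper_width: 0.468
grasp_force: 0.0
```

Call:
{"name": "apply_moves", "arguments": {"targets": [{"translation": [0, 0, 0.06], "twist": 0, "hand": 0.47}, {"translation": [0, 0, 0], "twist": 0, "hand": 0.47}]}}

```text
time: 3.7
tool_pos: [0.4513, 0.1224, 0.0872]
tool_rot: [0.001, 0.455, 0.89, 0.001]
contact_force: [-0.5, 0.3, 0.4]
gripper_width: 0.472
grasp_force: 0.0
```

Call:
{"name": "apply_moves", "arguments": {"targets": [{"translation": [0, 0, 0.03], "twist": 0, "hand": 0.47}, {"translation": [0, 0, 0], "twist": 0, "hand": 0.47}]}}

```text
time: 3.9
tool_pos: [0.4503, 0.1226, 0.0829]
tool_rot: [0.0, 0.455, 0.89, 0.0]
contact_force: [0.5, -1.1, 0.7]
gripper_width: 0.469
grasp_force: 0.0
```

Call:
{"name": "apply_moves", "arguments": {"targets": [{"translation": [0, 0, 0.03], "twist": 0, "hand": 0.47}, {"translation": [0, 0, 0], "twist": 0, "hand": 0.47}]}}

```text
time: 4.1
tool_pos: [0.4497, 0.1226, 0.0791]
tool_rot: [-0.0, 0.455, 0.891, -0.0]
contact_force: [0.1, -0.4, 0.4]
gripper_width: 0.468
grasp_force: 0.0
```

Call:
{"name": "apply_moves", "arguments": {"targets": [{"translation": [0, 0, 0.02], "twist": 0, "hand": 0.47}, {"translation": [0, 0, 0], "twist": 0, "hand": 0.47}]}}

```text
time: 4.3
tool_pos: [0.4497, 0.1226, 0.0769]
tool_rot: [-0.0, 0.455, 0.891, -0.0]
contact_force: [0.9, -0.9, 0.6]
gripper_width: 0.467
grasp_force: 0.0
```

Call:
{"name": "apply_moves", "arguments": {"targets": [{"translation": [0, 0, 0.02], "twist": 0, "hand": 0.47}, {"translation": [0, 0, 0], "twist": 0, "hand": 0.47}]}}

```text
time: 4.5
tool_pos: [0.4501, 0.1226, 0.0764]
tool_rot: [-0.0, 0.455, 0.89, -0.0]
contact_force: [-4.3, -0.6, 6.7]
gripper_width: 0.472
grasp_force: 3.9
```

Contact came at TCP z ≈ 0.0765. I'll back off 3 mm and start the push.

Call:
{"name": "apply_moves", "arguments": {"targets": [{"translation": [0, 0.02, -0.03], "twist": 0, "hand": 0.47}, {"translation": [-0.1, 0, 0], "twist": 0, "hand": 0.47}, {"translation": [-0.12, 0, 0], "twist": 0, "hand": 0.47}, {"translation": [-0.12, 0, 0], "twist": 0, "hand": 0.47}, {"translation": [-0.12, 0, 0], "twist": 0, "hand": 0.47}, {"translation": [-0.1, 0, 0], "twist": 0, "hand": 0.47}, {"translation": [-0.05, 0, 0], "twist": 0, "hand": 0.47}, {"translation": [0, 0, 0], "twist": 0, "hand": 0.47}]}}

```text
time: 5.3
tool_pos: [0.4877, 0.0735, 0.0782]
tool_rot: [0.0, 0.456, 0.89, -0.0]
contact_force: [-0.6, 0.5, 0.0]
gripper_width: 0.47
grasp_force: 0.0
```

Run:
```python
from h import *
s=state();p=np.array(s["tool_pos"]);print(s["time"],p,np.degrees(yaw()))
def fit(cam,q,z):
    grab_frame(cam)
    for r in regions_of(cam,q)[:3]:
        m=r["pixels"].astype(np.uint8); c=max(cv2.findContours(m,cv2.RETR_EXTERNAL,cv2.CHAIN_APPROX_NONE)[0],key=len)
        if len(c)>5: e=cv2.fitEllipse(ray(cam,c.reshape(-1,2),z)[:,:2].astype(np.float32)*1000); print(cam,q,round(r["score"],2),m.sum(),np.round(e[0],1),np.round(e[1],1))
fit("top","ring",.064);fit("wrist","ring",.064)
im=grab_frame("wrist"); t=grab_frame("top")[150:330,200:420]
save(np.hstack([cv2.resize(im,(480,360)),cv2.resize(t,(320,360))[:, :320]]),"w2.png")
a=yaw();f=-np.array([np.cos(a),np.sin(a)]); print("nest centre",p[:2]+f*.0397,"to REC along,lat(tool y)",(REC-p[:2])@f-.0397,(REC-p[:2])@[np.sin(a),-np.cos(a)])
```

```text
5.3 [0.48772633 0.07351657 0.07822729] 125.79942463437682
top ring 0.49 702 [408.7 437.9] [ 34.8 184.7]
top ring 0.47 175 [354.7 193. ] [28.9 44.3]
wrist ring 0.9 8646 [504.1  50.8] [53.  57.1]
wrist ring 0.57 205 [598.3  48.7] [ 5.9 13.9]
wrist ring 0.56 7640 [499.6 201.7] [35.5 36.9]
nest centre [0.5110066  0.04135885] to REC along,lat(tool y) 0.06516572750346054 0.0015800784685875166
```

View pics/w2.png

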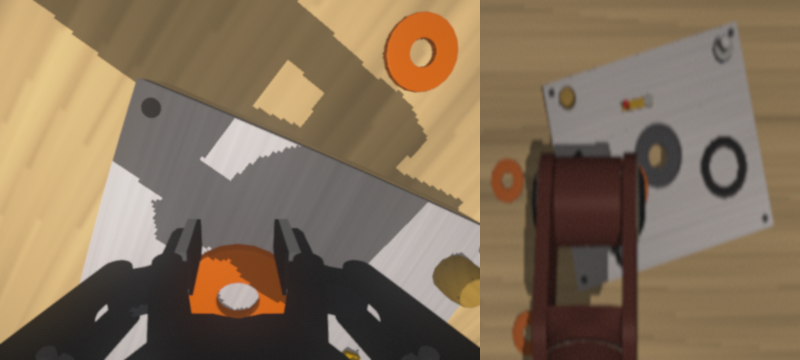

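The wrist view shows the ring nested between the fingers, with its bore at about (238,297) in the half-size picture. I'll compare that with the predicted nest centre.

Run:
```python
from h import *
print(proj("wrist",[[.511,.0414,.064]]), ray("wrist",[[317.3,396]],.064))
print(proj("scene",[[.511,.0414,.064]]))
im=grab_frame("scene"); save(cv2.resize(im[180:320,240:400],None,fx=4,fy=4,interpolation=cv2.INTER_CUBIC),"s2.png")
```

```text
[[316.54673135 402.24590037]] [[0.50927122 0.04434631 0.064     ]]
[[312.29677455 229.84451014]]
```

View pics/s2.png

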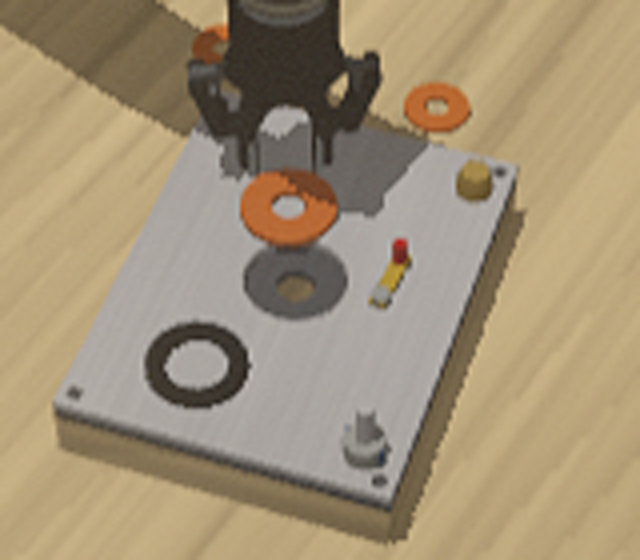

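The scene view shows the ring nested squarely between the tips and lined up with the recess. It has 65–69 mm to go and is 1.5 mm off sideways.

Call:
{"name": "apply_moves", "arguments": {"targets": [{"translation": [-0.12, 0.015, 0], "twist": 0, "hand": 0.47}, {"translation": [-0.12, 0, 0], "twist": 0, "hand": 0.47}, {"translation": [-0.12, 0, 0], "twist": 0, "hand": 0.47}, {"translation": [-0.08, 0, 0], "twist": 0, "hand": 0.47}, {"translation": [-0.04, 0, 0], "twist": 0, "hand": 0.47}, {"translation": [-0.04, 0, 0], "twist": 0, "hand": 0.47}, {"translation": [-0.04, 0, 0], "twist": 0, "hand": 0.47}, {"translation": [-0.04, 0, 0], "twist": 0, "hand": 0.47}]}}

```text
time: 6.45
tool_pos: [0.5238, 0.0264, 0.0783]
tool_rot: [-0.0, 0.455, 0.891, 0.0]
contact_force: [0.8, 0.8, -0.3]
gripper_width: 0.472
grasp_force: 0.1
```

Run:
```python
from h import *
s=state();p=np.array(s["tool_pos"]);print(s["time"],p,np.degrees(yaw()),s["contact_force"])
a=yaw();f=-np.array([np.cos(a),np.sin(a)]); print("to REC along,lat(tool y)",(REC-p[:2])@f-.0397,(REC-p[:2])@[np.sin(a),-np.cos(a)])
im=grab_frame("scene"); save(cv2.resize(im[200:320,260:380],None,fx=5,fy=5,interpolation=cv2.INTER_CUBIC),"s3.png")
```

```text
6.45 [0.52375365 0.02643767 0.07831038] 125.88217524769952 [ 0.78308039  0.76645855 -0.29888668]
to REC along,lat(tool y) 0.005904367647644293 2.0618445376318028e-05
```

View pics/s3.png

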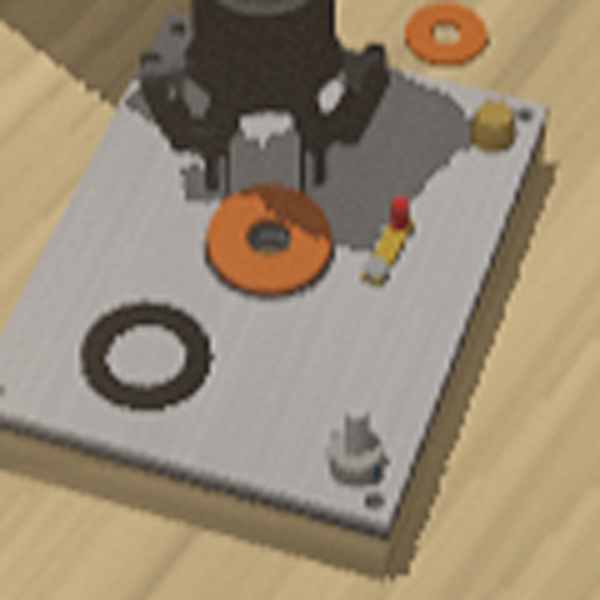

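The ring is over the recess and just short of dropping in. I'll push on slowly and watch the force.

Call:
{"name": "apply_moves", "arguments": {"targets": [{"translation": [-0.03, 0, 0], "twist": 0, "hand": 0.47}, {"translation": [-0.03, 0, 0], "twist": 0, "hand": 0.47}, {"translation": [0, 0, 0], "twist": 0, "hand": 0.47}]}}

```text
time: 6.8
tool_pos: [0.5274, 0.0215, 0.0784]
tool_rot: [0.0, 0.455, 0.89, 0.0]
contact_force: [0.4, 0.3, -0.2]
gripper_width: 0.469
grasp_force: 0.0
```

Call:
{"name": "apply_moves", "arguments": {"targets": [{"translation": [-0.03, 0, 0], "twist": 0, "hand": 0.47}, {"translation": [-0.03, 0, 0], "twist": 0, "hand": 0.47}, {"translation": [0, 0, 0], "twist": 0, "hand": 0.47}]}}

```text
time: 7.1
tool_pos: [0.531, 0.0166, 0.0784]
tool_rot: [0.0, 0.455, 0.89, 0.0]
contact_force: [-0.1, -0.7, -0.8]
gripper_width: 0.472
grasp_force: 0.0
```

Run:
```python
from h import *
s=state();p=np.array(s["tool_pos"]);print(s["time"],p,np.degrees(yaw()),s["contact_force"])
a=yaw();f=-np.array([np.cos(a),np.sin(a)]); print("to REC along,lat(tool y)",(REC-p[:2])@f-.0397,(REC-p[:2])@[np.sin(a),-np.cos(a)])
im=grab_frame("scene"); save(cv2.resize(im[200:320,260:380],None,fx=5,fy=5,interpolation=cv2.INTER_CUBIC),"s4.png")
```

```text
7.1 [0.53099155 0.01655187 0.07843143] 125.85085593456147 [-0.06848279 -0.65687615 -0.84333164]
to REC along,lat(tool y) -0.00634760138654742 -3.120066385951451e-05
```

View pics/s4.png

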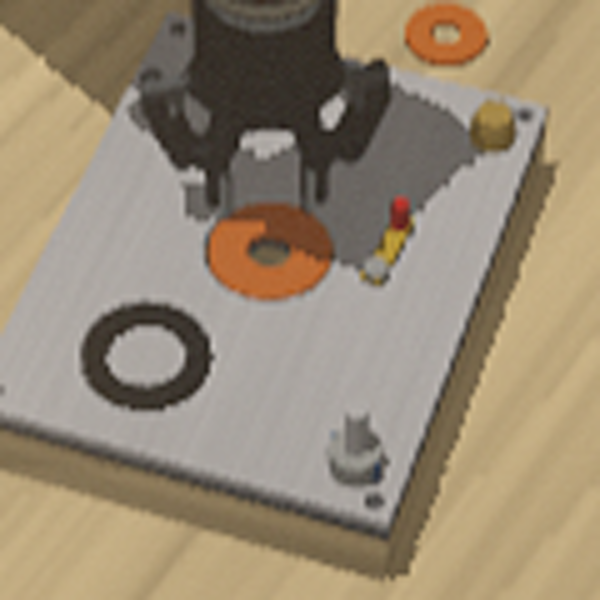

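The ring now sits level in the recess: the dark rim is gone and only the bore shows, at (268,250) in the crop. I'll find the clip post from the saved pictures, using its red top at z = 0.082.

Run:
```python
from h import *
piv=REC+.062*np.array([np.cos(YAW),np.sin(YAW)]); print("pivot",piv)
for cam in("top","scene"):
    im=cv2.imread(f"pics/{cam}1.png")
    hsv=cv2.cvtColor(im,cv2.COLOR_BGR2HSV); c0=proj(cam,[[.608,.035,.07]])[0]
    h,s,v=[hsv[...,i].astype(int) for i in range(3)]
    m=(((h<6)|(h>172))&(s>130)&(v>60)); Y,X=np.mgrid[:480,:640]; m&=(abs(X-c0[0])<15)&(abs(Y-c0[1])<15)
    px=np.array([X[m].mean(),Y[m].mean()]); 
    for z in (.072,.082):
        w=ray(cam,[px],z)[0]; d=w[:2]-piv; print(cam,px,m.sum(),z,w,"r",np.hypot(*d),"world ang",np.degrees(np.arctan2(d[1],d[0])))
    print(cam,"pivot px",proj(cam,[[*piv,.065]]))
    for th in range(75,115,8): print(th,proj(cam,[[*(piv+.034*np.array([np.cos(np.radians(th)),np.sin(np.radians(th))])),.074]]).round(1))
```

```text
pivot [0.61082462 0.00381573]
top [299.75  201.625] 8 0.072 [0.60617873 0.03821654 0.072     ] r 0.03471310592718044 world ang 97.69136684216146
top [299.75  201.625] 8 0.082 [0.60490804 0.03789894 0.082     ] r 0.03459292761169223 world ang 99.8479588668213
top pivot px [[315.3534876  199.82919984]]
75 [[300.4 195.4]]
83 [[300.  197.5]]
91 [[299.9 199.7]]
99 [[300.1 201.8]]
107 [[300.6 203.9]]
scene [339.5        242.22222222] 18 0.072 [0.60308429 0.03752637 0.072     ] r 0.034587857237186506 world ang 102.93158928811322
scene [339.5        242.22222222] 18 0.082 [0.607133   0.03017339 0.082     ] r 0.026614922327134277 world ang 97.97291311737324
scene pivot px [[335.52674689 252.98741173]]
75 [[344.5 244.4]]
83 [[343.2 243.5]]
91 [[341.8 242.8]]
99 [[340.2 242.1]]
107 [[338.6 241.7]]
```

Call:
{"name": "apply_moves", "arguments": {"targets": [{"translation": [0.05, 0, -0.2], "twist": 0, "hand": 0.47}, {"translation": [0, 0, -0.4], "twist": 0, "hand": 0}]}}

```text
time: 7.35
tool_pos: [0.5246, 0.0214, 0.1349]
tool_rot: [-0.004, 0.455, 0.891, -0.002]
contact_force: [1.8, -0.4, -0.2]
gripper_width: 0.316
grasp_force: 0.0
```

The post sits 34.6 mm from the pivot at a world angle of about 100°. That gives a clip angle of about 0.465, which is consistent with the description. I'll plan the approach to the far side of the post.

Run:
```python
from h import *
print(np.degrees(yaw()))
plan([.6325,.0422,.13],np.radians(10),20)
```

```text
125.87827052861898
[-0.023  0.05   0.002] twist 1.011
[-0.018  0.052  0.002] twist 1.011
[-0.013  0.053  0.002] twist 1.011
[-0.007  0.054  0.002] twist 1.011
[-0.002  0.055  0.002] twist 1.011
[0.004 0.055 0.002] twist 1.011
[0.009 0.054 0.002] twist 1.011
[0.015 0.053 0.002] twist 1.011
[0.02  0.051 0.002] twist 1.011
[0.025 0.049 0.002] twist 1.011
[0.03  0.046 0.002] twist 1.011
[0.034 0.043 0.002] twist 1.011
[0.039 0.039 0.002] twist 1.011
[0.042 0.035 0.002] twist 1.011
[0.046 0.031 0.002] twist 1.011
[0.048 0.026 0.002] twist 1.011
[0.051 0.021 0.002] twist 1.011
[0.053 0.016 0.002] twist 1.011
[0.054 0.01  0.002] twist 1.011
[0.055 0.005 0.002] twist 1.011
```

Call:
{"name": "apply_moves", "arguments": {"targets": [{"translation": [-0.02, 0.05, 0], "twist": 1, "hand": 0}, {"translation": [-0.02, 0.05, 0], "twist": 1, "hand": 0}, {"translation": [-0.01, 0.05, 0], "twist": 1, "hand": 0}, {"translation": [-0.01, 0.055, 0], "twist": 1, "hand": 0}, {"translation": [0, 0.055, 0], "twist": 1, "hand": 0}, {"translation": [0, 0.055, 0], "twist": 1, "hand": 0}, {"translation": [0.01, 0.055, 0], "twist": 1, "hand": 0}, {"translation": [0.015, 0.055, 0], "twist": 1, "hand": 0}]}}

```text
time: 8.15
tool_pos: [0.5708, 0.0292, 0.1382]
tool_rot: [-0.0, 0.767, 0.641, -0.0]
contact_force: [0.8, -1.0, 0.9]
gripper_width: -0.0
grasp_force: 0.0
```

Call:
{"name": "apply_moves", "arguments": {"targets": [{"translation": [0.02, 0.05, 0], "twist": 1, "hand": 0}, {"translation": [0.025, 0.05, 0], "twist": 1, "hand": 0}, {"translation": [0.03, 0.045, 0], "twist": 1, "hand": 0}, {"translation": [0.035, 0.045, 0], "twist": 1, "hand": 0}, {"translation": [0.04, 0.04, 0], "twist": 1, "hand": 0}, {"translation": [0.04, 0.035, 0], "twist": 1, "hand": 0}, {"translation": [0.045, 0.03, 0], "twist": 1, "hand": 0}, {"translation": [0.05, 0.025, 0], "twist": 1, "hand": 0}]}}

```text
time: 8.95
tool_pos: [0.6139, 0.0381, 0.1382]
tool_rot: [-0.0, 0.956, 0.292, -0.0]
contact_force: [0.3, -0.7, 0.6]
gripper_width: -0.003
grasp_force: 0.0
```

Call:
{"name": "apply_moves", "arguments": {"targets": [{"translation": [0.05, 0.02, 0], "twist": 1, "hand": 0}, {"translation": [0.055, 0.015, 0], "twist": 1, "hand": 0}, {"translation": [0.055, 0.01, 0], "twist": 1, "hand": 0}, {"translation": [0.055, 0.005, 0], "twist": 1, "hand": 0}, {"translation": [0, 0, 0], "twist": 0, "hand": 0}]}}

```text
time: 9.45
tool_pos: [0.6359, 0.0429, 0.1382]
tool_rot: [-0.0, 0.995, 0.098, 0.0]
contact_force: [-0.1, -0.3, 0.0]
gripper_width: 0.003
grasp_force: 0.0
```

Run:
```python
from h import *
s=state();p=np.array(s["tool_pos"]);print(s["time"],p,np.degrees(yaw()),s["gripper_width"],s["joint_pos"])
im=grab_frame("scene"); 
for r in regions_of("scene","ring")[:3]:
    m=r["pixels"].astype(np.uint8); c=max(cv2.findContours(m,cv2.RETR_EXTERNAL,cv2.CHAIN_APPROX_NONE)[0],key=len)
    for z in(.056,.064):
        e=cv2.fitEllipse(ray("scene",c.reshape(-1,2),z)[:,:2].astype(np.float32)*1000); print(round(r["score"],2),m.sum(),z,np.round(e[0],1),np.round(e[1],1))
cr=cv2.resize(im[210:300,270:370],None,fx=4,fy=4,interpolation=cv2.INTER_CUBIC)
w=cv2.resize(grab_frame("wrist"),(400,300)); save(np.hstack([cr[:300],w]),"s5.png")
```

```text
9.45 [0.63585352 0.04293269 0.13824499] 11.298950690751433 0.0031417798664037065 [-4.93074460e-02  1.74479913e-01  1.67928192e+00  8.13782638e-05
  1.28776120e+00  1.32426227e+00]
0.91 367 0.056 [549.4 -10.8] [65.2 69.8]
0.91 367 0.064 [553.  -16.3] [64.7 69.3]
0.71 157 0.056 [382.  147.7] [47.1 49.5]
0.71 157 0.064 [386.7 141.2] [46.7 49.2]
```

View pics/s5.png

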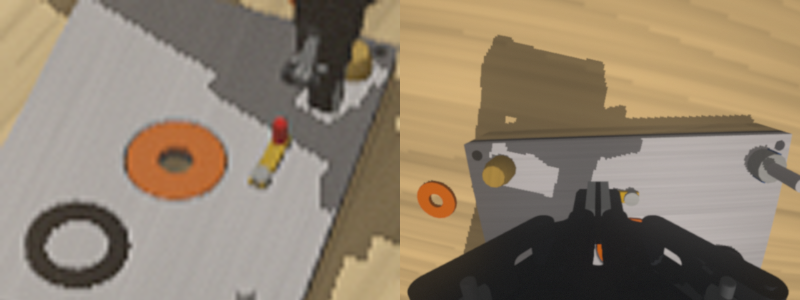

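The picture and the fit at (0.5494, -0.0108) on the plate's top plane match the recess, so the ring is seated flush. The clip post is at (280,130) in the left half, clear of the shut fingers. I'm going down.

Call:
{"name": "apply_moves", "arguments": {"targets": [{"translation": [0, 0, 0.25], "twist": 0, "hand": 0}, {"translation": [0, 0, 0.21], "twist": 0, "hand": 0}, {"translation": [0, 0, 0], "twist": 0, "hand": 0}]}}

```text
time: 9.9
tool_pos: [0.6326, 0.0429, 0.0885]
tool_rot: [-0.001, 0.995, 0.099, -0.004]
contact_force: [-0.2, -0.7, -1.3]
gripper_width: -0.002
grasp_force: 0.0
```

```bash
cat >> h.py <<'E'
PIV=REC+.062*np.array([np.cos(YAW),np.sin(YAW)])
def arc(th0,th1,n,off=.0155,p=None):
    s=state(); p=np.array(s["tool_pos"]) if p is None else p; a=yaw(); z=p[2]; p=p[:2]
    print(s["time"],p,z,np.degrees(a),s["contact_force"])
    for th in np.radians(np.linspace(th0,th1,n)):
        r=np.array([np.cos(th),np.sin(th)]); b=np.array([r[1],-r[0]]); q=PIV+.034*r+off*b; d=(q-p)*10
        t=-(((th-np.pi/2)-a+np.pi)%(2*np.pi)-np.pi)*10
        x=np.array([np.cos(a),np.sin(a)]); y=np.array([x[1],-x[0]])
        print(round(np.degrees(th),1),np.round([d@x,d@y],3),"twist",round(t,2)); p=q;a=th-np.pi/2
E
python3 - <<'E'
from h import *
arc(101.3,193.35,17)
E
```

```text
9.9 [0.63258078 0.04286939] 0.08847055128169946 11.335250521307518 [-0.20426394 -0.68145603 -1.28109514]
101.3 [-0.135  0.   ] twist 0.01
107.1 [-0.035 -0.014] twist -1.0
112.8 [-0.035 -0.014] twist -1.0
118.6 [-0.035 -0.014] twist -1.0
124.3 [-0.035 -0.014] twist -1.0
130.1 [-0.035 -0.014] twist -1.0
135.8 [-0.035 -0.014] twist -1.0
141.6 [-0.035 -0.014] twist -1.0
147.3 [-0.035 -0.014] twist -1.0
153.1 [-0.035 -0.014] twist -1.0
158.8 [-0.035 -0.014] twist -1.0
164.6 [-0.035 -0.014] twist -1.0
170.3 [-0.035 -0.014] twist -1.0
176.1 [-0.035 -0.014] twist -1.0
181.8 [-0.035 -0.014] twist -1.0
187.6 [-0.035 -0.014] twist -1.0
193.4 [-0.035 -0.014] twist -1.0
```

Call:
{"name": "apply_moves", "arguments": {"targets": [{"translation": [-0.06, 0, -0.01], "twist": 0, "hand": 0}, {"translation": [-0.05, 0, 0], "twist": 0, "hand": 0}, {"translation": [-0.025, 0, 0], "twist": 0, "hand": 0}, {"translation": [-0.035, -0.014, 0], "twist": -1, "hand": 0}, {"translation": [-0.035, -0.014, 0], "twist": -1, "hand": 0}, {"translation": [-0.035, -0.014, 0], "twist": -1, "hand": 0}, {"translation": [-0.035, -0.014, 0], "twist": -1, "hand": 0}, {"translation": [-0.035, -0.014, 0], "twist": -1, "hand": 0}]}}

```text
time: 10.7
tool_pos: [0.6042, 0.0402, 0.0948]
tool_rot: [0.0, 0.939, 0.343, 0.001]
contact_force: [0.1, 2.0, -0.5]
gripper_width: -0.0
grasp_force: 0.6
```

Run:
```python
from h import *
t=np.degrees(yaw())+90
arc(t,193.35,int((193.35-t)/5.6)+2)
f=state();p=np.array(f["tool_pos"])[:2]-PIV
grab_frame("scene")
for r in recognise("scene","clip_post")[:1]: print(r["score"],np.array(r["point"])-[*PIV,0])
```

```text
10.7 [0.60415544 0.04020081] 0.09484461721024542 40.167054409564095 [ 0.10292299  2.00406737 -0.48212772]
130.2 [-0.029 -0.019] twist -0.0
135.4 [-0.032 -0.013] twist -0.92
140.7 [-0.032 -0.013] twist -0.92
146.0 [-0.032 -0.013] twist -0.92
151.2 [-0.032 -0.013] twist -0.92
156.5 [-0.032 -0.013] twist -0.92
161.8 [-0.032 -0.013] twist -0.92
167.0 [-0.032 -0.013] twist -0.92
172.3 [-0.032 -0.013] twist -0.92
177.6 [-0.032 -0.013] twist -0.92
182.8 [-0.032 -0.013] twist -0.92
188.1 [-0.032 -0.013] twist -0.92
193.4 [-0.032 -0.013] twist -0.92
```

Call:
{"name": "apply_moves", "arguments": {"targets": [{"translation": [-0.03, -0.02, 0.02], "twist": 0, "hand": 0}, {"translation": [-0.032, -0.013, 0], "twist": -0.92, "hand": 0}, {"translation": [-0.032, -0.013, 0], "twist": -0.92, "hand": 0}, {"translation": [-0.032, -0.013, 0], "twist": -0.92, "hand": 0}, {"translation": [-0.032, -0.013, 0], "twist": -0.92, "hand": 0}, {"translation": [-0.032, -0.013, 0], "twist": -0.92, "hand": 0}, {"translation": [-0.032, -0.013, 0], "twist": -0.92, "hand": 0}]}}

```text
time: 11.5
tool_pos: [0.5827, 0.0288, 0.0917]
tool_rot: [0.0, 0.811, 0.585, 0.001]
contact_force: [1.1, 0.9, 0.3]
gripper_width: -0.003
grasp_force: 0.5
```

Run:
```python
from h import *
t=np.degrees(yaw())+90
arc(t,193.35,int((193.35-t)/5.6)+2)
im=grab_frame("scene")
hsv=cv2.cvtColor(im,cv2.COLOR_RGB2HSV).astype(int);h,s,v=[hsv[...,i] for i in range(3)]
m=((h<6)|(h>172))&(s>130)&(v>60);Y,X=np.mgrid[:480,:640]; m&=(abs(X-330)<30)&(abs(Y-245)<25)
print("post px",X[m].mean(),Y[m].mean(),m.sum())
for th in range(100,200,12): print(th,proj("scene",[[*(PIV+.034*np.array([np.cos(np.radians(th)),np.sin(np.radians(th))])),.074]]).round(1))
```

```text
11.5 [0.5827025  0.02884822] 0.09165642395134875 71.67025505761264 [1.12623393 0.94998933 0.27409334]
161.7 [0.006 0.006] twist -0.0
167.0 [-0.032 -0.013] twist -0.92
172.2 [-0.032 -0.013] twist -0.92
177.5 [-0.032 -0.013] twist -0.92
182.8 [-0.032 -0.013] twist -0.92
188.1 [-0.032 -0.013] twist -0.92
193.4 [-0.032 -0.013] twist -0.92
post px 326.05555555555554 243.83333333333334 18
100 [[340.  242.1]]
112 [[337.6 241.5]]
124 [[335.  241.4]]
136 [[332.5 241.6]]
148 [[330.1 242.3]]
160 [[327.9 243.3]]
172 [[326.  244.7]]
184 [[324.6 246.3]]
196 [[323.6 248.2]]
```

The post is following and is now at about 168°. I'll carry on to the stop.

Call:
{"name": "apply_moves", "arguments": {"targets": [{"translation": [-0.03, -0.013, 0], "twist": -0.92, "hand": 0}, {"translation": [-0.032, -0.013, 0], "twist": -0.92, "hand": 0}, {"translation": [-0.032, -0.013, 0], "twist": -0.92, "hand": 0}, {"translation": [-0.032, -0.013, 0], "twist": -0.92, "hand": 0}, {"translation": [-0.03, -0.013, 0], "twist": -0.92, "hand": 0}, {"translation": [-0.02, -0.01, 0], "twist": -0.92, "hand": 0}]}}

```text
time: 12.15
tool_pos: [0.5732, 0.013, 0.0914]
tool_rot: [-0.001, 0.621, 0.784, 0.001]
contact_force: [-0.4, 6.7, 0.9]
gripper_width: 0.003
grasp_force: 3.3
```

Call:
{"name": "apply_moves", "arguments": {"targets": [{"translation": [-0.02, 0, 0], "twist": 0, "hand": 0}, {"translation": [0, 0, 0], "twist": 0, "hand": 0}]}}

```text
time: 12.35
tool_pos: [0.5732, 0.0127, 0.0914]
tool_rot: [-0.002, 0.623, 0.782, 0.002]
contact_force: [-1.5, 9.1, 1.8]
gripper_width: -0.001
grasp_force: 4.6
```

```bash
cat > post.py <<'E'
from h import *
s=state();print(s["time"],s["tool_pos"],np.degrees(yaw()),s["contact_force"],"-x force",np.array(s["contact_force"])[:2]@[np.cos(yaw()),np.sin(yaw())])
p=np.array(s["tool_pos"])[:2]-PIV;a=yaw();print("TCP rel pivot in tool xy",p@[np.cos(a),np.sin(a)],p@[np.sin(a),-np.cos(a)])
im=grab_frame("scene")
hsv=cv2.cvtColor(im,cv2.COLOR_RGB2HSV).astype(int);h,s,v=[hsv[...,i] for i in range(3)]
m=((h<6)|(h>172))&(s>130)&(v>60);Y,X=np.mgrid[:480,:640]; m&=(abs(X-330)<30)&(abs(Y-245)<25)
print("post px",X[m].mean(),Y[m].mean(),m.sum())
E
python3 post.py
```

```text
12.35 [0.57321113 0.01273634 0.09140416] 102.96947217346369 [-1.4581853   9.09122945  1.80750524] -x force 9.18657346429384
TCP rel pivot in tool xy 0.01713470925683564 -0.03465189372098529
post px 323.0 247.68421052631578 19
```

The force rises and the fingers stop advancing, so the clip is at its stop. The post pixel agrees with about 193°. One more nudge, then retreat.

Call:
{"name": "apply_moves", "arguments": {"targets": [{"translation": [-0.02, 0, 0], "twist": 0, "hand": 0}, {"translation": [0, 0, 0], "twist": 0, "hand": 0}, {"translation": [0.15, 0, 0], "twist": 0, "hand": 0}, {"translation": [0.2, 0, 0], "twist": 0, "hand": 0}, {"translation": [0, 0, -0.5], "twist": 0, "hand": 0}, {"translation": [0, 0.1, -0.45], "twist": 0, "hand": 0}, {"translation": [0, -0.5, 0], "twist": 0, "hand": 0}, {"translation": [0, -0.5, 0], "twist": 0, "hand": 0}]}}

```text
time: 13.2
tool_pos: [0.4797, 0.0218, 0.1892]
tool_rot: [0.002, 0.622, 0.783, 0.001]
contact_force: [0.4, -0.3, 0.4]
gripper_width: -0.005
grasp_force: 0.0
```

```bash
python3 post.py
python3 - <<'E'
from h import *
print(yaw(),np.sin(yaw()),-np.cos(yaw()))
E
```

```text
13.2 [0.47969435 0.02175789 0.1892216 ] 103.10617806984561 [ 0.35640464 -0.25653569  0.35526095] -x force -0.3306703324980818
TCP rel pivot in tool xy 0.047209409523440965 -0.12364602809608391
post px 323.0 247.5 18
1.7989959654570242 0.9740752587304461 0.22622420367682713
```

Call:
{"name": "apply_moves", "arguments": {"targets": [{"translation": [-0.35, -0.35, -0.05], "twist": 0, "hand": 0}, {"translation": [-0.5, 0, 0], "twist": 0, "hand": 0}, {"translation": [-0.5, 0, 0], "twist": 0, "hand": 0}, {"translation": [-0.5, 0, 0], "twist": 0, "hand": 0}, {"translation": [-0.5, 0, 0], "twist": 0, "hand": 0}, {"translation": [-0.5, 0, 0], "twist": 0, "hand": 0}, {"translation": [-0.5, 0, 0], "twist": 0, "hand": 0}, {"translation": [0, 0, 0], "twist": 0, "hand": 0}]}}

```text
time: 14.05
tool_pos: [0.5209, -0.3172, 0.1906]
tool_rot: [0.0, 0.624, 0.781, -0.001]
contact_force: [-0.9, 0.0, -0.2]
gripper_width: -0.005
grasp_force: 0.0
```

```bash
python3 post.py
python3 - <<'E'
from h import *
t=grab_frame("top")
for q,z in(("ring",.056),("spare",.064)):
    for r in regions_of("top",q)[:3]:
        m=r["pixels"].astype(np.uint8); c=max(cv2.findContours(m,cv2.RETR_EXTERNAL,cv2.CHAIN_APPROX_NONE)[0],key=len)
        if len(c)>5: e=cv2.fitEllipse(ray("top",c.reshape(-1,2),z)[:,:2].astype(np.float32)*1000); print(q,round(r["score"],2),np.round(e[0],1),np.round(e[1],1))
im=grab_frame("scene")
a=cv2.resize(t[155:300,240:410],(400,341),interpolation=cv2.INTER_CUBIC);b=cv2.resize(im[205:310,255:378],(400,341),interpolation=cv2.INTER_CUBIC)
save(np.hstack([a,b]),"end.png")
E
```

```text
14.05 [ 0.52091056 -0.31721563  0.19063755] 102.76371838064964 [-0.89899727  0.02102    -0.20187814] -x force 0.21911690732469125
TCP rel pivot in tool xy -0.29323370483546496 -0.15861799623590062
post px 323.0 247.68421052631578 19
ring 0.7 [523.4 219.5] [46.4 48.5]
ring 0.6 [355.2 187.6] [45.9 46.6]
ring 0.59 [549.3  -9.9] [62.9 67. ]
spare 0.87 [ 535.4 -111.8] [67.6 69.3]
```

View pics/end.png

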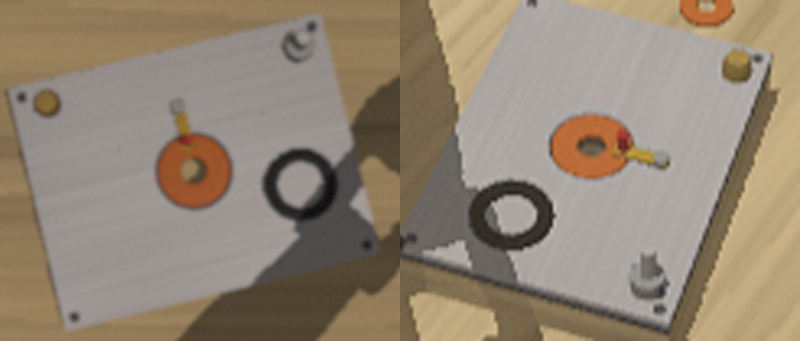

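The ring is seated at (194,170) in the left view. The clip lies over its edge with the red post at (186,143), and the black ring, nut and bit are where they were. Handing in.

```bash
python3 -c "
from h import *
print(job_done())"
```

```text
the job is handed in; nothing more can be done
None
```

The orange ring is seated flush in the recess, the clip is turned to its stop over the ring's edge, nothing else was seen to move, the arm is clear, and I handed the job in at about 14 s; no verdict was returned.

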